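# Pack the chutney box into the sliding-stop rack

## Robot

A 6-joint arm with a two-finger parallel gripper is mounted at the origin on the work surface. World frame = base frame: x ahead of the robot, y to its left, z up, the work surface at z = 0. Lengths are in mm, angles in rad, forces in N, time in s.
With the tool pointing down it reaches from about 350 to 975 mm from the base axis. Payload 7.1 kg.
Tool frame: the origin (TCP) lies at the very end of the fingers, on their centre line; the grasp point (between the pads) lies 19 mm behind it; z points along the fingers, x is the direction in which the jaws open and shut, and the axes are right-handed (so a half turn about z gives the same grasp; the last joint's range is limited). The gripper opens to 88 mm and grips with 3 to 60 N. Pads are 20 mm wide; open, the fingers measure 115 mm over their backs; the gripper's body (75 mm by 178 mm) begins 61 mm behind the grasp point.
Start: joints at [1.261, 0.423, 1.63, -0, 1.089, -0.019], TCP at [179.167, 598.752, 222.675] pointing down, gripper open.
Joint ranges: [-3, 3], [-0.9, 2.11], [0.09, 2.58], [-1.31, 4.45], [0.11, 2.69], [-2.54, 2.54]. Speed limits (rad/s): [2.39, 2.39, 3.01, 3.14, 3.14, 3.14].

## Interface

Orientations are given as a rotation vector (axis times angle).
In Python, from workcell import ctrl gives the robot as it stands. The module is installed in compiled form; this text tells all that it offers.
- The arm moves only by the tool move_arm, never from a script. Its argument "motion" is a list of rows, each a list of 2 entries, a list of its own where there are three numbers: the shift along the tool's x, y, z normalised to -1 to 1, where 1 is 150 mm, then the turn, a rotation vector about the tool's x, y, z normalised to -1 to 1, where 1 is 60 degrees. In form: [[[x, y, z], [rx, ry, rz]], ...]. A call has exactly 5 rows; each row is the pose to reach, as a shift and turn from the pose commanded when the call began, along the tool's axes at that moment; what a row does not reach only later rows make up. A row lasts 1/8 s, in which the tool goes at most 62.5 mm and 10.7 degrees, less where a joint would pass 70% of its speed; a pose out of reach is approached as far as the arm can. A call with a number of a shift or a turn outside -1 to 1 is refused whole. A call with a gripper value outside its range is refused whole. "gripper" is the opening, from 0 (shut) to 1 (fully open), set as the call begins (left out, the last holds). The fingers move at their own pace and stop on an object; the grip force is fixed at half the most. Time passes only in rows, so rows that repeat a pose let the fingers close, or fill a call up. It gives the time, the measured TCP pose, the force and the opening at its end, in the units of the state.
- ctrl.get_obs(): the state, without advancing time (a new reading comes with each control period).
- ctrl.get_image(name): name is "side" or "top" or "wrist"; returns a dict with "pixels" (480x640x3 uint8, red, green, blue), "camera_matrix" (3x3 intrinsics, pixels), "D" ([k1, k2, p1, p2, k3] as OpenCV has them; the pictures are not rectified), "R" (3x3) and "t" (3): a world point X has camera coordinates R X + t; the wrist camera has in their place "mount" (4x4, takes a point from camera to tool coordinates, whose origin is the TCP and whose axes are the tool frame's). Camera axes: x right, y down, z forward; pixel columns grow to the right and rows downward; lengths in mm; the calibration is good to about 2 mm. A picture is of the moment at which its call begins: read the wrist's pose just before it. There is no depth.
- ctrl.close_job(): hands the job in, once; it reports no verdict.
Trained networks look in the newest picture that a camera, given by its name, has taken for a name from the list of things; names that differ only in an ending like _2 or _b are one class to them, and where a whole thing is asked for, a point or a joint stands for the part that bears it (a point fixed in the world has none). Each returns a list of dicts, best first, with "p" (0 to 1); they miss things now and then, are a little off and sometimes report something else, mostly with a low value. They report only what shows in the picture. A call takes as long as a camera call. They do not tell look-alikes from the thing itself.
- ctrl.boxes_of(camera, name): "location" ([x, y, z] in mm, in world coordinates, good to about 4 mm: the middle of the surface that is visible of it).
- ctrl.regions_of(camera, name): "mask" (480x640 bool, what is visible of it).
- ctrl.pinpoint(camera, name): "location" ([x, y, z] in mm, in world coordinates, good to about 4 mm: a listed point, or the origin of a listed thing).
The state is a dict: "t": time; "qpos": joint angles; "qvel": joint speeds; "joint_torque": joint torques, N m; "ee_pos": TCP position; "orientation": TCP orientation; "ft_force": force on the tool from outside, world axes, zero at the start; "moment": the same for the moment, N m; "width": finger opening in mm.
Only numpy, scipy, OpenCV 4.12 (cv2) and the standard library are available. Lean on these libraries where they do the work, as an engineer would, in place of code of your own. Each camera call takes 0.05 s, during which the arm holds its last target.

## Task

Push the rack's sliding end stop back to make room, stand the lime-green chutney box upright in the rack beside the two cream boxes, its broad side facing theirs, and then push the stop up snug so that all three stand pressed together against the end wall with no gaps. Leave the ramekin, the tongs and the idli stand where they are.

Things in the scene. Friction and masses are not known exactly. Their poses are not given: they have to be found in the camera images.
- rack: low stainless steel storage rack fixed to the stone slab, 88 mm along its x, 212 mm along its y. Origin: on the slab, 100 mm along y from the inner face of the end wall. Its floor is 6 mm above the slab. The fixed end wall, 12 mm thick and 106 mm high, has its inner face at y = -100 mm; the boxes stand in a row along y between it and the sliding stop. Along both long sides run rails 6 mm thick whose tops are 18 mm above the slab, leaving 76 mm clear between them along x
- stop (a joint): sliding wooden end stop of the rack, in m; it grows as the stop moves away from the end wall (rack +y). The clear gap between end wall and stop is 90 mm + this value; range -15 to 80 mm. It slides with about 2 N of friction and stays where it is left; the boxes it pushes add their own friction of about 1 to 2 N each. The stop is an upright board 66 mm wide, 10 mm thick, standing to 105 mm above the slab, with a small foot to 19 mm behind its inner face
- stop_tab (a point): centre of the maroon push tab on top of the stop: 44 mm along x, 10 mm thick along y, reaching from 105 to 136 mm above the slab (the point is 121 mm above it and 5 mm behind the stop's inner face). It may be pushed from either side; the box tops in the rack are 106 mm above the slab. Axes as the rack's
- chutney_center (a point): lime-green chutney box, to be packed, standing on the slab outside the rack: slim closed upright box, 58 mm along its x, 36 mm thick along its y, 100 mm tall along z, about 0.2 kg (its mass varies by some 40 %); the point is its centre, 50 mm above its underside
- box_a_center (a point): cream box with maroon lid, standing in the rack nearest the end wall, with small gaps around it: slim closed upright box, 58 mm along its x, 36 mm thick along its y, 100 mm tall along z, about 0.2 kg (its mass varies by some 40 %); the point is its centre, 50 mm above its underside
- box_b_center (a point): cream box with steel lid, standing in the rack between the first cream box and the stop: slim closed upright box, 58 mm along its x, 36 mm thick along its y, 100 mm tall along z, about 0.2 kg (its mass varies by some 40 %); the point is its centre, 50 mm above its underside
- ramekin_center (a point): bystander: white ceramic ramekin, 84 mm across, 45 mm high; the point is its centre, half-way up
- tongs_center (a point): bystander: steel spring tongs lying on the slab along its y, about 215 mm long, 60 mm wide, 22 mm high; the point is mid-length, 7 mm up
- idli_center (a point): bystander: stainless steel idli plate stand with three round plates, 170 mm across, 127 mm high; the point is on its axis, 60 mm up
There are look-alikes about, which are no part of the job. Leave any blue look-alike of the rack alone.

How it is judged:
By the outcome, as a careful person would: the job done as asked, in the order asked, and still so for the second after the job is handed in, with the robot touching nothing.
It also fails if it takes over 64 s, if anything falls off the work surface, if the arm or the gripper's body presses on something with over 40 N, if the wrist force passes 120 N, or if a joint passes its speed limit or range.

## Working session

There is one attempt and no reset: what is moved stays moved. The work goes in short steps, Python scripts to look and compute and a tool call to move; the robot and the scene stay as the last step left them, time stands still between calls to the robot, and variables do not carry over. Pictures are saved under pics/ and viewed, and the job is handed in when it is done.

Besides the shell and the picture viewer there is one more tool, called after "Request:" in YAML: its name, and indented under it one key for each argument. move_arm: Moves the arm, as the interface text tells. Its arguments: {"type":"object","properties":{"motion":{"type":"array","items":{"type":"array"}},"gripper":{"type":"number"}},"required":["motion"]}

```bash
mkdir -p pics
cat > h.py <<'E'
import numpy as np, cv2
from workcell import ctrl
from scipy.spatial.transform import Rotation as R
def snap(n,f):
    im=ctrl.get_image(n); cv2.imwrite('pics/'+f,im['pixels'][:,:,::-1]); return im
E
python3 - <<'E'
from h import *
o=ctrl.get_obs(); print(o)
for n in ['top','side']:
    im=snap(n,n+'1.png'); print(im['camera_matrix'],im['D'],im['R'],im['t'])
    for k in ['rack','stop_tab','chutney_center','box_a_center','box_b_center','ramekin_center','tongs_center','idli_center']:
        print(n,k,[(np.round(d['location']),round(d['p'],2)) for d in ctrl.pinpoint(n,k)])
E
```

```text
{'t': 0.0, 'qpos': array([ 1.26099687e+00,  4.23842821e-01,  1.63068356e+00,  3.10979943e-05,
        1.08860618e+00, -1.90087280e-02]), 'qvel': array([-0.00094124, -0.00099463, -0.00133318, -0.00140907, -0.00060946,
       -0.00141516]), 'joint_torque': array([ 1.93326763e-03, -5.44620359e+01, -2.73666269e+01,  6.46164268e-02,
        2.26314651e-02, -8.64867593e-05]), 'ee_pos': array([178.99602472, 598.23797534, 221.9029945 ]), 'orientation': array([ 2.51916522e+00,  1.87561160e+00, -1.99189547e-03]), 'ft_force': array([-0.30617244,  0.33774832,  0.00367825]), 'moment': array([-0.00593494,  0.03121887, -0.03349409]), 'width': 87.59872562568214}
[[615.5469849    0.         325.63010078]
 [  0.         615.5469849  238.66595862]
 [  0.           0.           1.        ]] [-0.18586485  0.          0.          0.          0.        ] [[ 0.00858876 -0.99989703  0.01149632]
 [-0.98575094 -0.01039757 -0.16788975]
 [ 0.16799199 -0.00989054 -0.98573874]] [  16.06089859  502.8744569  1419.95538558]
top rack [(array([251., 238.,   3.]), 0.84), (array([ 619., -127.,   -2.]), 0.81), (array([ 18
[... 894 characters left out ...]
 229.,   1.]), 0.91), (array([ 182., -313.,    1.]), 0.7), (array([ 617., -121.,    2.]), 0.64), (array([803., 100.,   5.]), 0.63), (array([474., 244.,  24.]), 0.57)]
side stop_tab [(array([802.,  96., 121.]), 0.88), (array([ 614., -127.,  125.]), 0.86), (array([ 188., -322.,  124.]), 0.61), (array([258., 229., 121.]), 0.61)]
side chutney_center [(array([600., 216.,  52.]), 0.58)]
side box_a_center [(array([ 603., -202.,   59.]), 0.89)]
side box_b_center [(array([ 608., -161.,   53.]), 0.67)]
side ramekin_center [(array([475., 245.,  20.]), 0.74), (array([ 617., -128.,  121.]), 0.4)]
side tongs_center [(array([ 388., -140.,    6.]), 0.84)]
side idli_center [(array([715., 410.,  61.]), 0.85)]
```

View pics/top1.png

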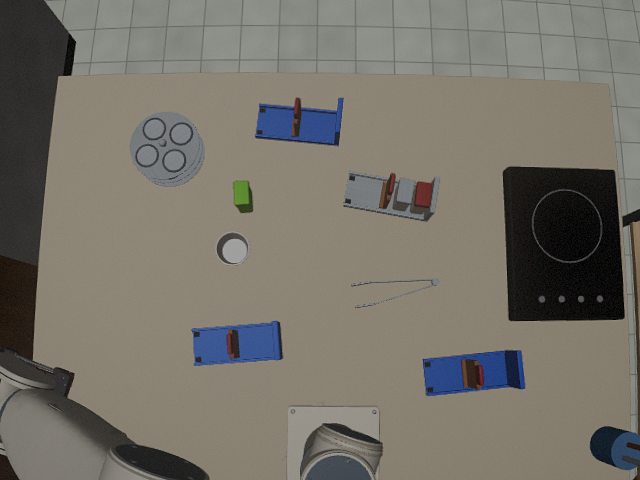

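View pics/side1.png

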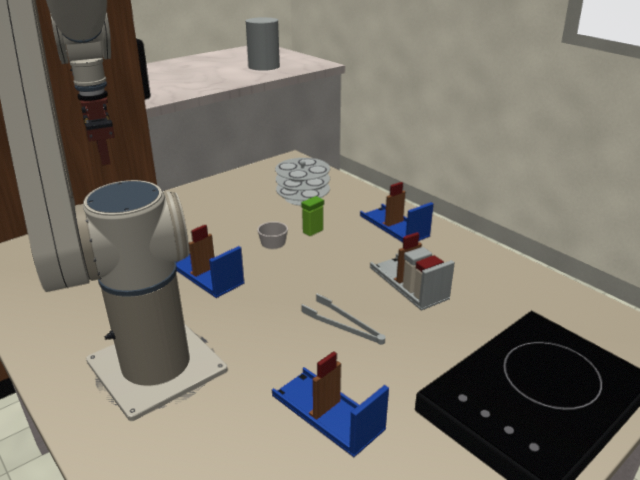

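Run:
```python
from h import *
im=cv2.imread('pics/top1.png')
a=cv2.resize(im[160:230,335:450],None,fx=6.9,fy=6.9,interpolation=cv2.INTER_CUBIC); cv2.imwrite('pics/c1.png',a)
a=cv2.resize(im[165:225,205:285],None,fx=8,fy=8,interpolation=cv2.INTER_CUBIC); cv2.imwrite('pics/c2.png',a)
im=cv2.imread('pics/side1.png')
a=cv2.resize(im[225:310,365:460],None,fx=7,fy=7,interpolation=cv2.INTER_CUBIC); cv2.imwrite('pics/c3.png',a)
a=cv2.resize(im[190:240,290:340],None,fx=10,fy=10,interpolation=cv2.INTER_CUBIC); cv2.imwrite('pics/c4.png',a)
```

```text
(no output)
```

View pics/c1.png

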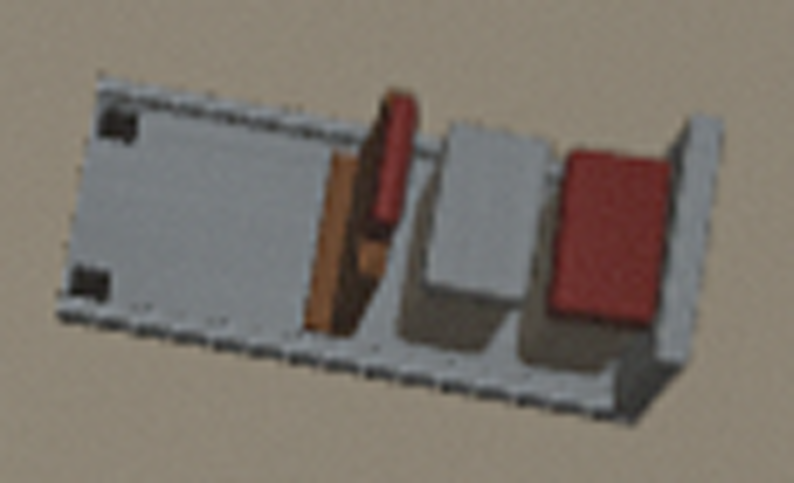

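View pics/c2.png

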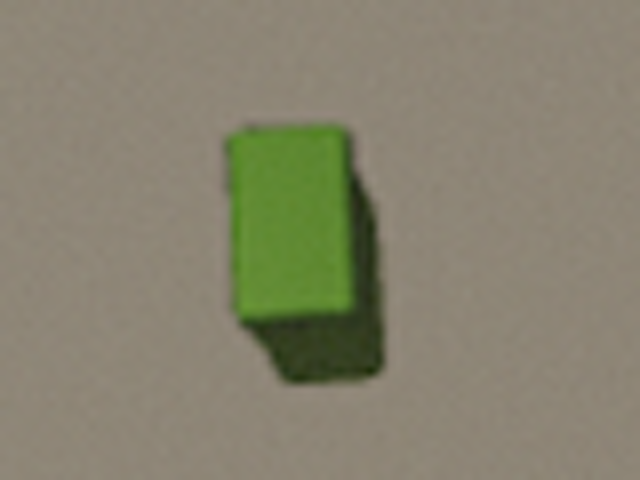

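View pics/c3.png

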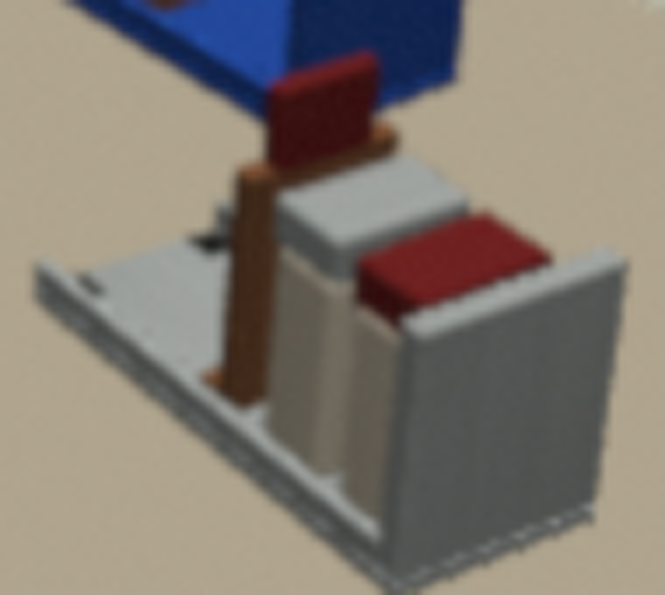

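View pics/c4.png

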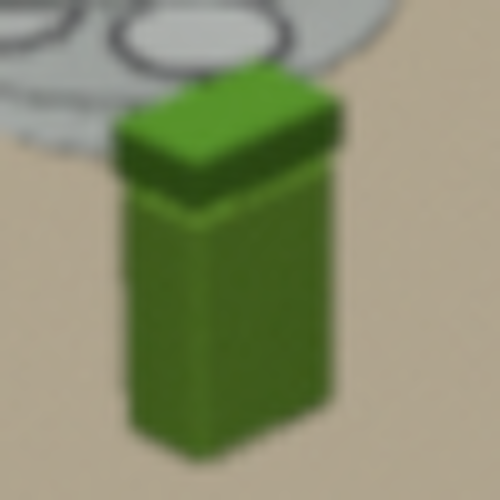

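```bash
cat >> h.py <<'E'
def bp(im,uv,z):
    K=im['camera_matrix'];uv=np.array(uv,float).reshape(-1,1,2)
    n=cv2.undistortPoints(uv,K,np.array(im['D'])).reshape(-1,2)
    Rm=np.array(im['R']);t=np.array(im['t']);c=-Rm.T@t
    d=np.c_[n,np.ones(len(n))]@Rm
    s=(z-c[2])/d[:,2]; return (c+d*s[:,None])[:,:2]
def proj(im,X):
    Rm=np.array(im['R']);return cv2.projectPoints(np.array(X,float).reshape(-1,1,3),cv2.Rodrigues(Rm)[0],np.array(im['t'],float),im['camera_matrix'],np.array(im['D']))[0].reshape(-1,2)
E
python3 - <<'E'
from h import *
T=ctrl.get_image('top');S=ctrl.get_image('side')
import pickle;pickle.dump((T,S),open('ts.pkl','wb'))
f=lambda p,s,o:(np.array(p)+.5)/s-.5+np.array(o)
def show(n,x):
    print(n,np.round(x,1).tolist())
    for i in range(len(x)):
        d=x[(i+1)%len(x)]-x[i]; print('   ',np.round(np.hypot(*d),1),np.round(np.degrees(np.arctan2(d[1],d[0])),1))
g=bp(T,f([(230,128),(348,126),(353,308),(238,318)],8,(205,165)),100);show('chut top',g);print(g.mean(0))
o=(335,160);s=6.9
show('rail/left z18',bp(T,f([(98,80),(60,315)],s,o),18))
show('wall z106',bp(T,f([(692,117),(722,119),(690,361),(657,356)],s,o),106))
show('rail z18 long near',bp(T,f([(60,313),(612,405)],s,o),18))
show('rail z18 long far',bp(T,f([(98,78),(440,145)],s,o),18))
show('boxb z106',bp(T,f([(447,122),(550,138),(522,300),(425,288)],s,o),106))
show('boxa z106',bp(T,f([(570,150),(671,158),(652,325),(551,313)],s,o),106))
show('tab z136',bp(T,f([(392,90),(418,95),(397,222),(373,220)],s,o),136))
o=(365,225);s=7
show('S wall z106',bp(S,f([(625,257),(405,333)],s,o),106))
show('S rail left z18',bp(S,f([(38,265),(385,540)],s,o),18))
show('S boxb',bp(S,f([(278,200),(405,157),(468,195),(338,245)],s,o),106))
show('S boxa',bp(S,f([(358,265),(485,212),(550,252),],s,o),106))
show('S tab',bp(S,f([(268,90),(375,52)],s,o),136))
o=(290,190)
g=bp(S,f([(115,125),(262,60),(345,100),(198,165)],10,o),100);show('S chut',g);print(g.mean(0))
E
```

```text
chut top [[627.8, 237.5], [628.7, 203.0], [574.4, 199.8], [571.1, 233.1]]
    34.5 -88.6
    54.4 -176.6
    33.4 95.6
    56.9 4.5
[600.50085296 218.35370576]
rail/left z18 [[676.5, -35.1], [590.1, -21.7]]
    87.4 171.2
    87.4 -8.8
wall z106 [[641.7, -232.2], [641.2, -242.5], [557.2, -229.3], [558.7, -218.2]]
    10.3 -92.8
    85.0 171.1
    11.3 82.1
    84.1 -9.6
rail z18 long near [[590.8, -21.7], [560.0, -217.8]]
    198.5 -98.9
    198.5 81.1
rail z18 long far [[677.3, -35.1], [654.3, -157.7]]
    124.8 -100.6
    124.8 79.4
boxb z106 [[638.5, -148.6], [633.5, -183.5], [577.3, -172.9], [580.9, -140.3]]
    35.2 -98.2
    57.2 169.4
    32.8 83.6
    58.1 -8.2
boxa z106 [[629.4, -190.2], [627.2, -224.6], [569.3, -216.7], [572.9, -182.6]]
    34.5 -93.6
    58.4 172.2
    34.3 83.9
    57.0 -7.6
tab z136 [[640.8, -126.5], [639.2, -135.1], [596.0, -127.6], [596.5, -119.7]]
    8.7 -100.3
    43.9 170.1
    7.9 85.9
    44.8 -8.8
S wall z106 [[644.6, -240.0], [555.0, -222.6]]
    91.3 169.0
    91.3 -11.0
S rail left z18 [[593.0, -21.4], [562.1, -217.7]]
    198.7 -98.9
    198.7 81.1
S boxb [[583.7, -141.0], [637.5, -150.2], [634.9, -180.6], [577.9, -173.2]]
    54.6 -9.8
    30.5 -94.8
    57.5 172.6
    32.7 79.9
S boxa [[573.8, -185.7], [630.9, -191.4], [628.1, -221.8]]
    57.5 -5.7
    30.5 -95.4
    65.2 146.4
S tab [[595.7, -122.4], [642.8, -128.6]]
    47.5 -7.5
    47.5 172.5
S chut [[572.2, 233.3], [629.0, 238.3], [630.5, 204.0], [574.3, 199.8]]
    57.1 4.9
    34.3 -87.6
    56.3 -175.8
    33.6 93.6
[601.48735945 218.84309065]
```

```bash
cat >> h.py <<'E'
O=np.array([617.7,-127.2]);TH=np.radians(-9.0)
ex=np.array([np.cos(TH),np.sin(TH)]);ey=np.array([-np.sin(TH),np.cos(TH)])
def rk(x,y): return O+x*ex+y*ey
def torack(p): d=np.asarray(p)[:2]-O; return np.array([d@ex,d@ey])
def plan(x,y,z,yawdeg):
    o=ctrl.get_obs(); Rm=R.from_rotvec(o['orientation']); p=o['ee_pos']
    G=R.from_euler('z',yawdeg,degrees=True)*R.from_euler('x',180,degrees=True)
    d=Rm.inv().apply(np.array([x,y,z])-p)/150
    r=(Rm.inv()*G).as_rotvec(degrees=True)/60
    print('t',round(o['t'],2),'p',np.round(p,1),'rack',np.round(torack(p),1),'F',np.round(o['ft_force'],1),'w',round(o['width'],1))
    print('shift',np.round(d,3),'turn',np.round(r,3))
E
python3 - <<'E'
from h import *
p=rk(0,-26);print(p,O);plan(*p,222,-9)
E
```

```text
[ 613.63270391 -152.87989686] [ 617.7 -127.2]
t 1.0 p [179.2 598.8 222.7] rack [-546.7  648.4] F [-0.6  0.3  0.4] w 87.9
shift [-3.97   4.211  0.005] turn [ 0.    -0.     1.372]
```

Request:
move_arm:
  motion:
    - [[-0.18,0.2,0],[0,0,0.15]]
    - [[-0.38,0.4,0],[0,0,0.3]]
    - [[-0.58,0.6,0],[0,0,0.45]]
    - [[-0.78,0.8,0],[0,0,0.6]]
    - [[-0.97,1,0],[0,0,0.75]]
  gripper: 0

```text
t: 1.62
ee_pos: [281.7, 415.2, 222.8]
orientation: [-3.048, -0.761, -0.001]
ft_force: [0.4, -0.6, -0.2]
width: 41.1
```

Run:
```python
from h import *
p=rk(0,-26);plan(*p,222,-9)
```

```text
t 1.62 p [281.7 415.2 222.8] rack [-416.7  483.1] F [ 0.4 -0.6 -0.2] w 41.1
shift [0.172 4.383 0.005] turn [-0.    -0.     0.618]
```

Request:
move_arm:
  motion:
    - [[0.03,0.2,0],[0,0,0.1]]
    - [[0.03,0.4,0],[0,0,0.25]]
    - [[0.04,0.6,0],[0,0,0.4]]
    - [[0.04,0.8,0],[0,0,0.5]]
    - [[0.04,1,0],[0,0,0.62]]

```text
t: 2.25
ee_pos: [358.1, 286.4, 222.9]
orientation: [-3.131, 0.249, -0.001]
ft_force: [0.6, -0.8, -0.4]
width: 0.7
```

Run:
```python
from h import *
p=rk(0,-26);plan(*p,222,-9)
```

```text
t 2.25 p [358.1 286.4 222.9] rack [-321.1  367.9] F [ 0.6 -0.8 -0.4] w 0.7
shift [2.144 2.623 0.006] turn [-0.    -0.    -0.001]
```

Request:
move_arm:
  motion:
    - [[0.16,0.2,0],[0,0,0]]
    - [[0.33,0.4,0],[0,0,0]]
    - [[0.49,0.6,0],[0,0,0]]
    - [[0.65,0.8,0],[0,0,0]]
    - [[0.82,1,0],[0,0,0]]

```text
t: 2.88
ee_pos: [456.7, 118.9, 222.9]
orientation: [-3.132, 0.243, -0.001]
ft_force: [0.3, 0.2, -0.2]
width: 0.3
```

Request:
move_arm:
  motion:
    - [[0.16,0.2,0],[0,0,0]]
    - [[0.33,0.4,0],[0,0,0]]
    - [[0.49,0.6,0],[0,0,0]]
    - [[0.65,0.8,0],[0,0,0]]
    - [[0.82,1,0],[0,0,0]]

```text
t: 3.5
ee_pos: [555.0, -48.3, 222.8]
orientation: [-3.132, 0.243, -0.0]
ft_force: [-0.2, -0.3, -0.3]
width: 0.6
```

Run:
```python
from h import *
p=rk(0,-26);plan(*p,222,-9)
im=snap('wrist','w1.png');print(im['mount'])
```

```text
t 3.5 p [555.  -48.3 222.8] rack [-74.2  68.1] F [-0.2 -0.3 -0.3] w 0.6
shift [0.493 0.628 0.005] turn [-0.    -0.     0.002]
[[ 9.99999911e-01  3.47831108e-05 -4.20962886e-04  1.27332484e-02]
 [ 7.54310775e-05  9.65878626e-01  2.58995122e-01 -6.92540347e+01]
 [ 4.15607710e-04 -2.58995131e-01  9.65878538e-01 -1.61333027e+02]
 [ 0.00000000e+00  0.00000000e+00  0.00000000e+00  1.00000000e+00]]
```

View pics/w1.png

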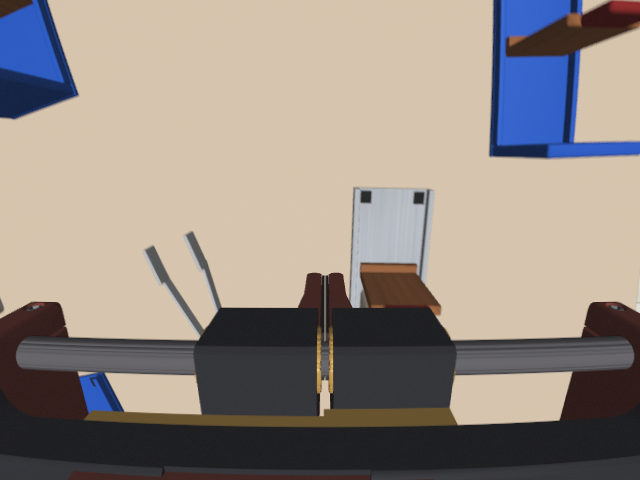

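Request:
move_arm:
  motion:
    - [[0.16,0.21,0],[0,0,0]]
    - [[0.33,0.42,0],[0,0,0]]
    - [[0.49,0.63,0],[0,0,0]]
    - [[0.49,0.63,0.1],[0,0,0]]
    - [[0.49,0.63,0.3],[0,0,0]]

```text
t: 4.18
ee_pos: [612.8, -151.7, 177.6]
orientation: [3.132, -0.244, 0.003]
ft_force: [0.4, -0.5, 0.5]
width: 0.4
```

Run:
```python
from h import *
p=rk(0,-26);plan(*p,115,-9)
im=snap('wrist','w2.png');snap('top','t2.png');snap('side','s2.png')
a=cv2.resize(cv2.imread('pics/s2.png')[200:310,355:470],None,fx=5,fy=5);cv2.imwrite('pics/s2c.png',a)
```

```text
t 4.17 p [ 612.8 -151.7  177.6] rack [ -1. -25.] F [ 0.4 -0.5  0.5] w 0.4
shift [0.006 0.007 0.417] turn [-0.    -0.002  0.002]
```

View pics/w2.png

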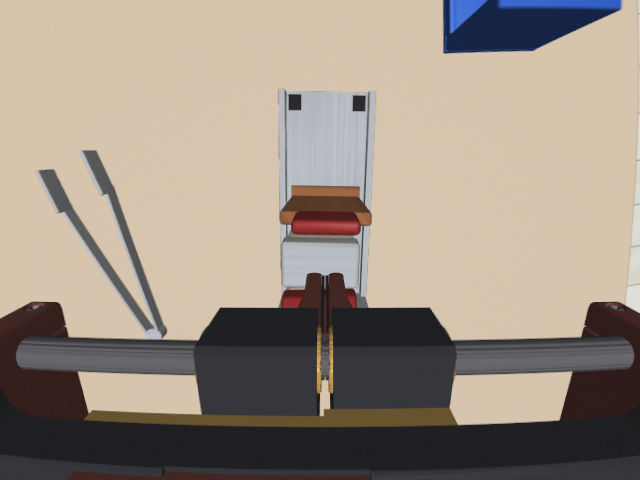

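View pics/s2c.png

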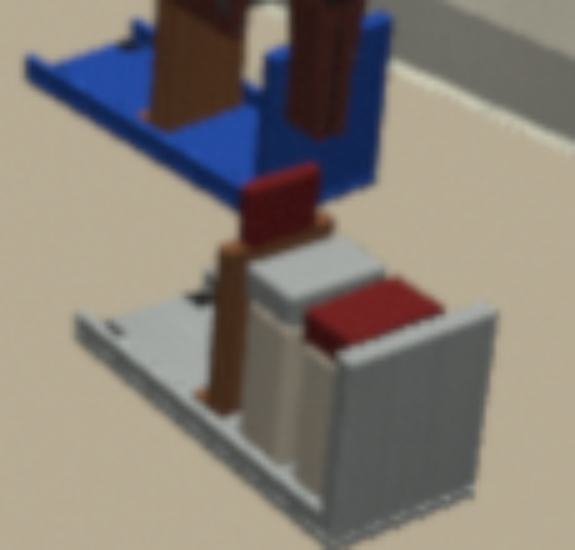

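```bash
cat >> h.py <<'E'
def wcam(im):
    o=ctrl.get_obs();M=np.eye(4);M[:3,:3]=R.from_rotvec(o['orientation']).as_matrix();M[:3,3]=o['ee_pos']
    C=np.linalg.inv(M@im['mount']);im['R']=C[:3,:3];im['t']=C[:3,3];return im
E
python3 - <<'E'
from h import *
im=wcam(ctrl.get_image('wrist'))
for z,uv in [(18,[(279,91),(376,93),(279,258)]),(136,[(295,211),(358,212),(292,232),(359,232)]),(106,[(283,239),(358,238),(283,286),(357,287)])]:
    b=bp(im,uv,z);print(z,[np.round(torack(q),1).tolist() for q in b])
E
```

```text
18 [[-43.5, 98.7], [43.0, 97.2], [-48.0, -57.2]]
136 [[-20.4, 10.4], [18.0, 9.9], [-22.5, -2.8], [19.0, -2.6]]
106 [[-32.0, -15.0], [21.5, -14.1], [-33.1, -51.0], [21.8, -51.6]]
```

Request:
move_arm:
  motion:
    - [[0.01,0.01,0.1],[0,0,0]]
    - [[0.01,0.01,0.2],[0,0,0]]
    - [[0.01,0.01,0.3],[0,0,0]]
    - [[0.01,0.01,0.42],[0,0,0]]
    - [[0.01,0.01,0.42],[0,0,0]]

```text
t: 5.0
ee_pos: [612.5, -153.2, 112.5]
orientation: [-3.132, 0.243, 0.006]
ft_force: [0.4, -0.4, 0.8]
width: 0.3
```

Request:
move_arm:
  motion:
    - [[0,-0.08,0],[0,0,0]]
    - [[0,-0.18,0],[0,0,0]]
    - [[0,-0.29,0],[0,0,0]]
    - [[0,-0.4,0],[0,0,0]]
    - [[0,-0.49,0],[0,0,0]]

```text
t: 5.62
ee_pos: [626.0, -79.6, 115.2]
orientation: [3.132, -0.242, 0.002]
ft_force: [0.9, -2.2, 0.1]
width: 0.7
```

Run:
```python
from h import *
im=wcam(snap('wrist','w3.png'));S=snap('side','s3.png')
plan(*rk(0,0),200,-9)
a=cv2.resize(S['pixels'][200:310,355:470,::-1],None,fx=5,fy=5);cv2.imwrite('pics/s3c.png',a)
```

```text
t 5.72 p [625.3 -78.9 114.9] rack [-0.  48.9] F [ 0.5 -0.7 -0. ] w 0.2
shift [-0.001  0.325 -0.567] turn [-0.001  0.     0.004]
```

View pics/w3.png

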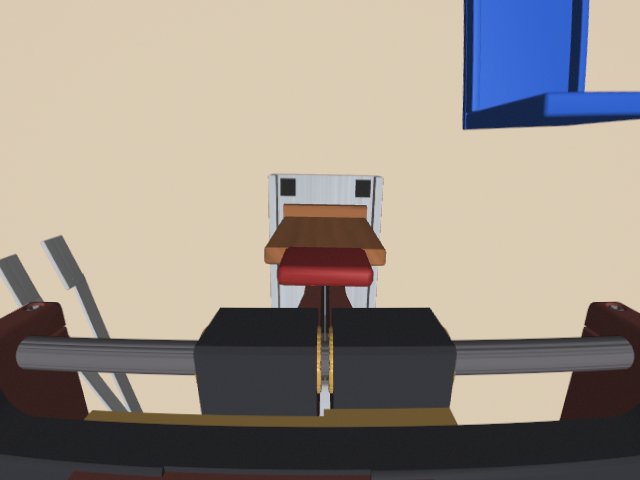

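View pics/s3c.png

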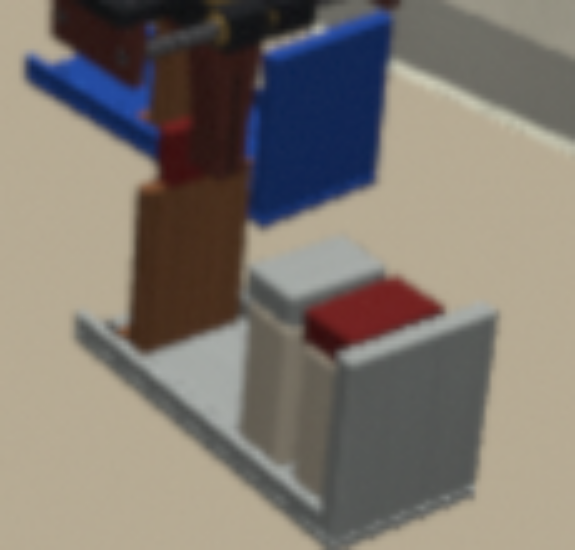

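Request:
move_arm:
  motion:
    - [[0,0.04,-0.05],[0,0,0]]
    - [[0,0.06,-0.4],[0,0,0]]
    - [[0,0,-0.7],[0,0,0]]
    - [[0,-0.3,-0.75],[0,0,0]]
    - [[0,-0.65,-0.75],[0,0,0]]
  gripper: 1

```text
t: 6.35
ee_pos: [640.8, 14.9, 229.4]
orientation: [-3.132, 0.247, -0.004]
ft_force: [0.4, -0.1, -0.3]
width: 46.7
```

Run:
```python
from h import *
plan(601,218.5,200,4.7)
```

```text
t 6.35 p [640.8  14.9 229.4] rack [  0.6 143.9] F [ 0.4 -0.1 -0.3] w 46.7
shift [-0.476 -1.299  0.195] turn [-0.    -0.003 -0.229]
```

Request:
move_arm:
  motion:
    - [[-0.08,-0.2,0],[0,0,-0.04]]
    - [[-0.16,-0.4,0],[0,0,-0.08]]
    - [[-0.24,-0.6,0],[0,0,-0.14]]
    - [[-0.32,-0.8,0],[0,0,-0.2]]
    - [[-0.4,-0.95,0],[0,0,-0.23]]

```text
t: 6.98
ee_pos: [602.5, 165.8, 227.6]
orientation: [-3.138, -0.137, 0.0]
ft_force: [0.5, 0.2, 0.0]
width: 88.1
```

Run:
```python
from h import *
plan(601,218.5,200,4.7)
snap('wrist','w4.png')
```

```text
t 6.97 p [602.5 165.8 227.6] rack [-60.9 287. ] F [0.5 0.2 0. ] w 88.1
shift [ 0.021 -0.351  0.184] turn [-0.     0.     0.005]
```

View pics/w4.png

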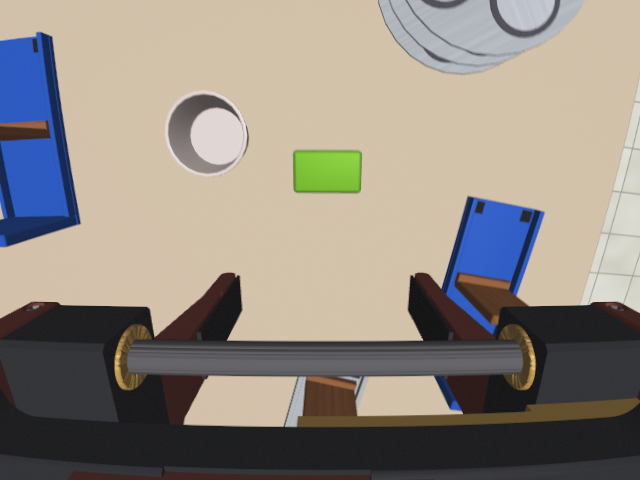

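Run:
```python
from h import *
im=wcam(ctrl.get_image('wrist'))
b=bp(im,[(293.5,150.5),(361,150.5),(361,192),(293.5,192)],100);print(b,b.mean(0))
plan(601,218.5,49,4.7)
```

```text
[[569.54935024 235.22561068]
 [625.49325434 240.1818467 ]
 [629.38941497 205.88675729]
 [571.85115816 200.79056768]] [599.07079443 220.52119559]
t 7.08 p [602.  166.7 227.6] rack [-61.4 287.8] F [ 0.8 -1.2 -0.2] w 88.0
shift [ 0.024 -0.344  1.191] turn [-0.     0.     0.006]
```

Request:
move_arm:
  motion:
    - [[0.02,-0.2,0],[0,0,0]]
    - [[0.02,-0.35,0.1],[0,0,0]]
    - [[0.02,-0.35,0.4],[0,0,0]]
    - [[0.02,-0.35,0.7],[0,0,0]]
    - [[0.02,-0.35,0.9],[0,0,0]]

```text
t: 7.7
ee_pos: [599.8, 217.1, 89.0]
orientation: [3.138, 0.135, -0.005]
ft_force: [-0.4, 0.3, 0.3]
width: 88.0
```

Run:
```python
from h import *
plan(600,219.5,49,4.7)
snap('wrist','w5.png')
```

```text
t 7.7 p [599.8 217.1  89. ] rack [-71.5 337.2] F [-0.4  0.3  0.3] w 88.0
shift [ 0.004 -0.016  0.267] turn [0.001 0.003 0.004]
```

View pics/w5.png

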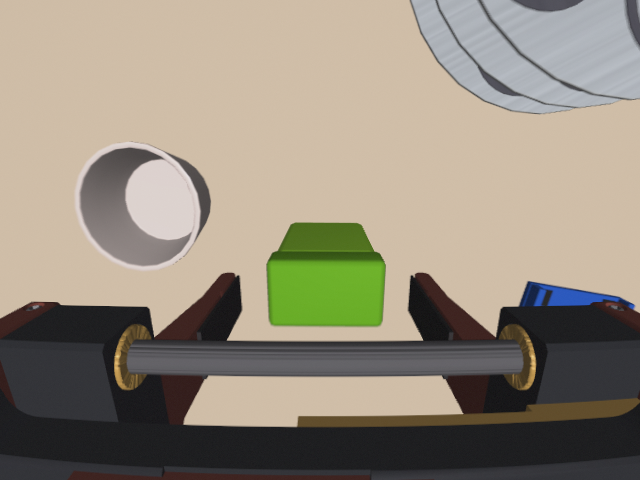

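Request:
move_arm:
  motion:
    - [[0,-0.01,0.08],[0,0,0]]
    - [[0,-0.015,0.18],[0,0,0]]
    - [[0,-0.015,0.265],[0,0,0]]
    - [[0,-0.015,0.265],[0,0,0]]
    - [[0,-0.015,0.265],[0,0,0]]

```text
t: 8.38
ee_pos: [601.4, 220.4, 52.9]
orientation: [-3.138, -0.135, -0.001]
ft_force: [-0.3, 0.3, -0.3]
width: 87.9
```

Request:
move_arm:
  motion:
    - [[0,0,0],[0,0,0]]
    - [[0,0,0],[0,0,0]]
    - [[0,0,0],[0,0,0]]
    - [[0,0,0],[0,0,0]]
    - [[0,0,0],[0,0,0]]
  gripper: 0

```text
t: 9.0
ee_pos: [600.9, 220.2, 52.6]
orientation: [3.139, 0.135, -0.0]
ft_force: [-2.6, 0.4, 3.3]
width: 58.1
```

Request:
move_arm:
  motion:
    - [[0,0,0],[0,0,0]]
    - [[0,0,-0.2],[0,0,0]]
    - [[0,0,-0.5],[0,0,0]]
    - [[0,0,-0.8],[0,0,0]]
    - [[0,0,-1],[0,0,0]]

```text
t: 9.62
ee_pos: [601.6, 220.4, 204.2]
orientation: [-3.138, -0.135, -0.003]
ft_force: [0.4, -0.3, -2.7]
width: 58.1
```

Run:
```python
from h import *
p=rk(-2,9);print(p);plan(*p,200,-9)
snap('wrist','w6.png')
```

```text
[ 617.1325335 -117.997936 ]
t 9.62 p [601.6 220.4 204.2] rack [-70.2 340.9] F [ 0.4 -0.3 -2.7] w 58.1
shift [-0.091  2.257  0.027] turn [-0.001 -0.002  0.232]
```

View pics/w6.png

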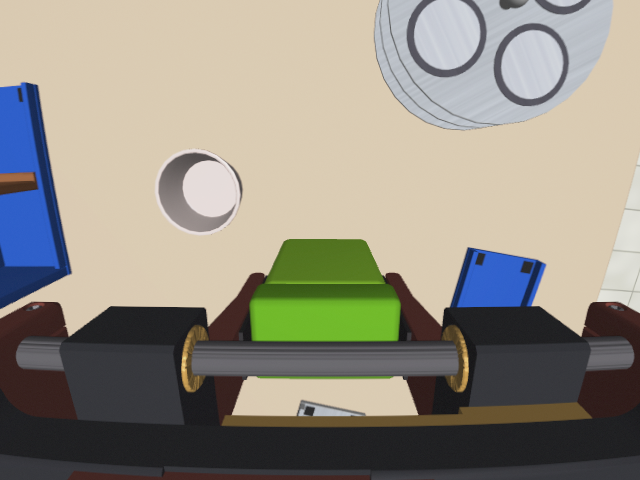

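Run:
```python
from h import *
im=wcam(ctrl.get_image('wrist'));o=ctrl.get_obs()
b=bp(im,[(252,287),(399,287),(255,377),(397,377)],204.2+47.5)
print(R.from_rotvec(o['orientation']).inv().apply(np.c_[b-o['ee_pos'][:2],np.zeros(4)]))
```

```text
[[-27.45465778 -21.29769708  -0.14270534]
 [ 26.90116902 -21.15406974   0.20843212]
 [-28.69281086  17.7737883   -0.21449533]
 [ 28.61206837  18.05528003   0.15548059]]
```

Request:
move_arm:
  motion:
    - [[0,0.1,-0.1],[0,0,0.03]]
    - [[-0.02,0.3,-0.13],[0,0,0.08]]
    - [[-0.03,0.55,-0.13],[0,0,0.14]]
    - [[-0.04,0.8,-0.13],[0,0,0.2]]
    - [[-0.04,1,-0.13],[0,0,0.23]]

```text
t: 10.35
ee_pos: [606.9, 67.8, 220.4]
orientation: [3.131, -0.248, -0.005]
ft_force: [-0.0, 1.0, -2.9]
width: 57.9
```

Run:
```python
from h import *
p=rk(-2,9);plan(*p,222,-9)
```

```text
t 10.35 p [606.9  67.8 220.4] rack [-41.1 191. ] F [-0.   1.  -2.9] w 57.9
shift [ 0.262  1.213 -0.01 ] turn [ 0.001  0.003 -0.001]
```

Request:
move_arm:
  motion:
    - [[0.06,0.2,0],[0,0,0]]
    - [[0.12,0.4,0],[0,0,0]]
    - [[0.18,0.65,0],[0,0,0]]
    - [[0.23,0.87,0],[0,0,0]]
    - [[0.25,1,0],[0,0,0]]

```text
t: 10.98
ee_pos: [621.0, -85.9, 220.5]
orientation: [3.132, -0.247, -0.004]
ft_force: [0.5, 0.2, -2.2]
width: 58.1
```

Request:
move_arm:
  motion:
    - [[0.01,0.12,0],[0,0,0]]
    - [[0.01,0.21,0],[0,0,0]]
    - [[0.01,0.21,0.15],[0,0,0]]
    - [[0.01,0.21,0.35],[0,0,0]]
    - [[0.01,0.21,0.5],[0,0,0]]

```text
t: 11.6
ee_pos: [618.1, -114.7, 145.8]
orientation: [-3.132, 0.242, 0.001]
ft_force: [-0.5, 0.7, -2.5]
width: 57.8
```

Run:
```python
from h import *
p=rk(-2,9);plan(*p,60,-9)
snap('wrist','w7.png');S=snap('side','s7.png')
T=snap('top','t7.png')
a=cv2.resize(S['pixels'][200:310,355:470,::-1],None,fx=5,fy=5);cv2.imwrite('pics/s7c.png',a)
```

```text
t 11.6 p [ 618.1 -114.7  145.8] rack [-1.6 12.4] F [-0.5  0.7 -2.5] w 57.8
shift [-0.002  0.023  0.572] turn [-0.     0.001  0.003]
```

View pics/s7c.png

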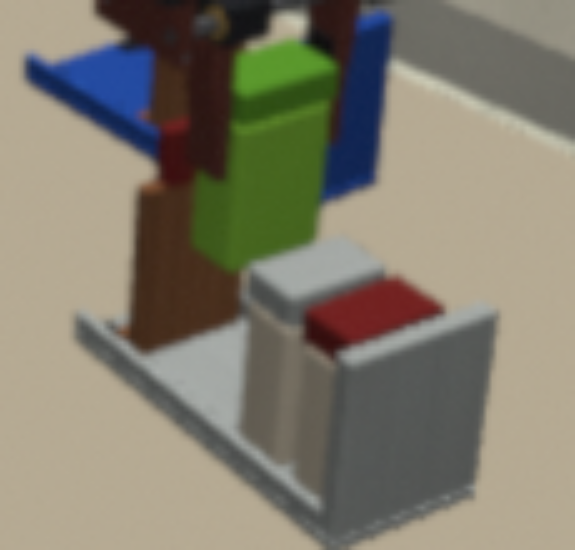

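View pics/w7.png

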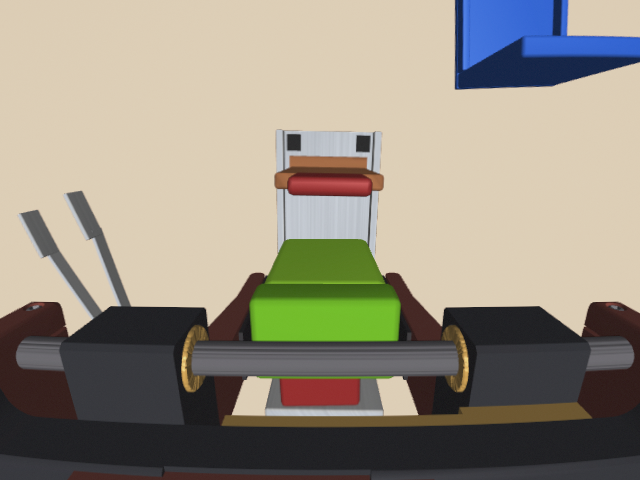

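Request:
move_arm:
  motion:
    - [[0,0,0.15],[0,0,0]]
    - [[0,0,0.3],[0,0,0]]
    - [[0,0,0.43],[0,0,0]]
    - [[0,0,0.51],[0,0,0]]
    - [[0,0,0.54],[0,0,0]]

```text
t: 12.38
ee_pos: [618.6, -115.0, 65.5]
orientation: [-3.132, 0.243, 0.001]
ft_force: [0.6, -1.1, -2.2]
width: 57.9
```

Run:
```python
from h import *
p=rk(-2,12);plan(*p,59.5,-9)
S=snap('side','s8.png')
a=cv2.resize(S['pixels'][200:310,355:470,::-1],None,fx=5,fy=5);cv2.imwrite('pics/s8c.png',a)
```

```text
t 12.38 p [ 618.6 -115.    65.5] rack [-1.  12.2] F [ 0.6 -1.1 -2.2] w 57.9
shift [-0.006  0.001  0.04 ] turn [-0.     0.     0.002]
```

View pics/s8c.png

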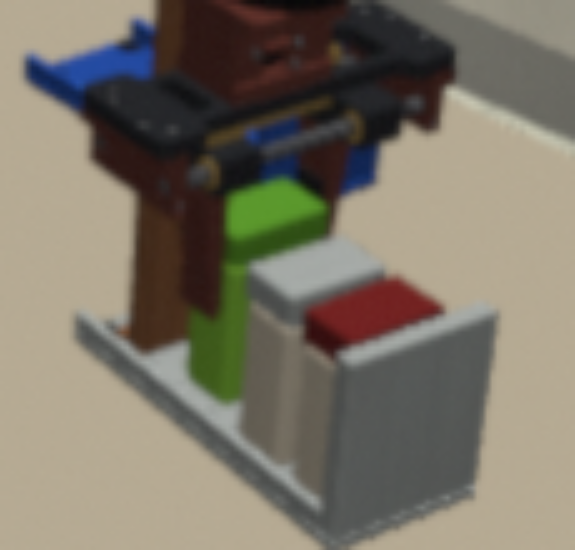

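Request:
move_arm:
  motion:
    - [[0,0,0.015],[0,0,0]]
    - [[0,0,0.03],[0,0,0]]
    - [[0,0,0.04],[0,0,0]]
    - [[0,0,0.045],[0,0,0]]
    - [[0,0,0.045],[0,0,0]]

```text
t: 13.05
ee_pos: [618.6, -115.0, 59.2]
orientation: [3.132, -0.243, -0.0]
ft_force: [-0.2, 0.6, -2.8]
width: 57.5
```

Request:
move_arm:
  motion:
    - [[0,0,0.005],[0,0,0]]
    - [[0,0,0.01],[0,0,0]]
    - [[0,0,0.01],[0,0,0]]
    - [[0,0,0.01],[0,0,0]]
    - [[0,0,0.01],[0,0,0]]

```text
t: 13.68
ee_pos: [618.7, -115.1, 58.6]
orientation: [3.132, -0.243, 0.001]
ft_force: [-2.8, 0.7, 6.3]
width: 57.9
```

Floor contact (force +6 N). Release and rise.

Request:
move_arm:
  motion:
    - [[0,0,0],[0,0,0]]
    - [[0,0,0],[0,0,0]]
    - [[0,0,0],[0,0,0]]
    - [[0,0,0],[0,0,0]]
    - [[0,0,0],[0,0,0]]
  gripper: 1

```text
t: 14.3
ee_pos: [618.6, -115.0, 57.6]
orientation: [3.132, -0.243, -0.0]
ft_force: [-0.8, 0.9, -0.4]
width: 87.4
```

Request:
move_arm:
  motion:
    - [[0,0,-0.1],[0,0,0]]
    - [[0,0,-0.3],[0,0,0]]
    - [[0,0,-0.55],[0,0,0]]
    - [[0,0,-0.8],[0,0,0]]
    - [[0,0,-1],[0,0,0]]

```text
t: 14.92
ee_pos: [619.1, -115.1, 210.6]
orientation: [3.132, -0.243, 0.004]
ft_force: [0.7, 0.2, 0.4]
width: 87.8
```

Run:
```python
from h import *
im=wcam(snap('wrist','w9.png'))
plan(*rk(0,85),208,-9)
S=snap('side','s9.png')
a=cv2.resize(S['pixels'][200:310,355:470,::-1],None,fx=5,fy=5);cv2.imwrite('pics/s9c.png',a)
```

```text
t 14.97 p [ 621.1 -115.5  214.6] rack [ 1.5 12.1] F [ 0.9 -0.6  1.8] w 87.9
shift [-0.009 -0.486  0.044] turn [ 0.    -0.008  0.002]
```

View pics/w9.png

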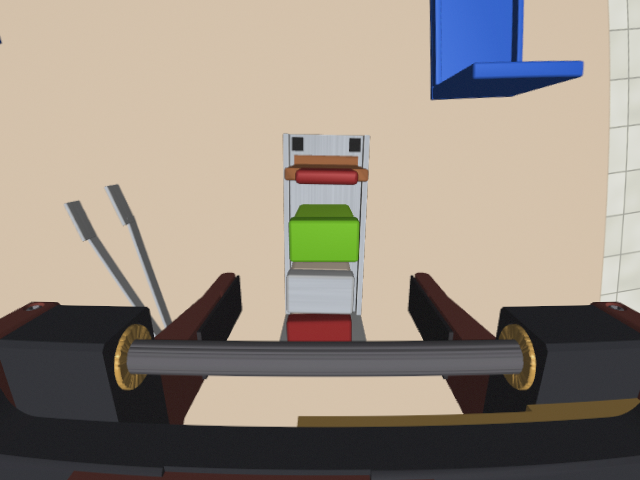

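View pics/s9c.png

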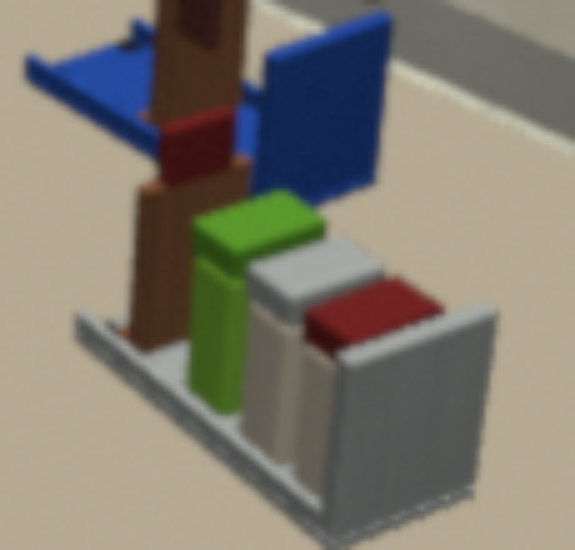

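Request:
move_arm:
  motion:
    - [[-0.01,-0.15,0],[0,0,0]]
    - [[-0.01,-0.35,0],[0,0,0]]
    - [[-0.01,-0.5,0],[0,0,0]]
    - [[-0.01,-0.54,0],[0,0,0]]
    - [[-0.01,-0.54,0],[0,0,0]]
  gripper: 0

```text
t: 15.65
ee_pos: [629.4, -34.3, 207.2]
orientation: [3.132, -0.241, -0.001]
ft_force: [-0.3, -0.7, -0.5]
width: 41.4
```

Run:
```python
from h import *
plan(*rk(0,92),114,-9)
im=wcam(snap('wrist','w10.png'));T=snap('side','t10.png')
print([np.round(np.median(d['location'],0) if 0 else d['location']) for d in ctrl.pinpoint('side','stop_tab')],[torack(d['location']) for d in ctrl.pinpoint('side','stop_tab')])
```

```text
t 15.65 p [629.4 -34.3 207.2] rack [-3.  93.6] F [-0.3 -0.7 -0.5] w 41.4
shift [0.02  0.011 0.621] turn [0.    0.001 0.003]
[array([802.,  96., 122.]), array([ 186., -322.,  125.]), array([630., -63., 122.]), array([258., 230., 120.])] [array([146.68842635, 249.41787341]), array([-395.66715484, -260.19946691]), array([ 2.26681655, 64.9543035 ]), array([-411.51367547,  296.27268673])]
```

View pics/w10.png

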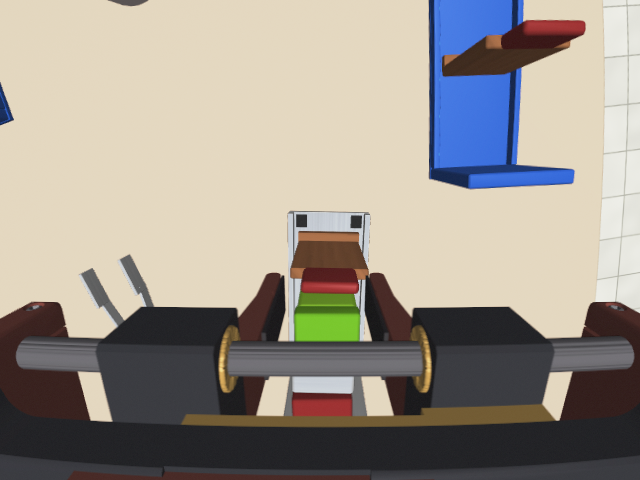

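Request:
move_arm:
  motion:
    - [[0.02,0,0],[0,0,0]]
    - [[0.02,0,0.1],[0,0,0]]
    - [[0.02,0,0.3],[0,0,0]]
    - [[0.02,0,0.5],[0,0,0]]
    - [[0.02,0,0.62],[0,0,0]]

```text
t: 16.48
ee_pos: [631.4, -35.3, 112.2]
orientation: [-3.132, 0.243, 0.004]
ft_force: [-0.5, -0.6, 0.0]
width: 0.6
```

Run:
```python
from h import *
plan(*rk(0,28),114,-9)
im=wcam(snap('wrist','w11.png'))
```

```text
t 16.48 p [631.4 -35.3 112.2] rack [-0.9 92.9] F [-0.5 -0.6  0. ] w 0.6
shift [ 0.005  0.433 -0.012] turn [0.    0.003 0.002]
```

View pics/w11.png

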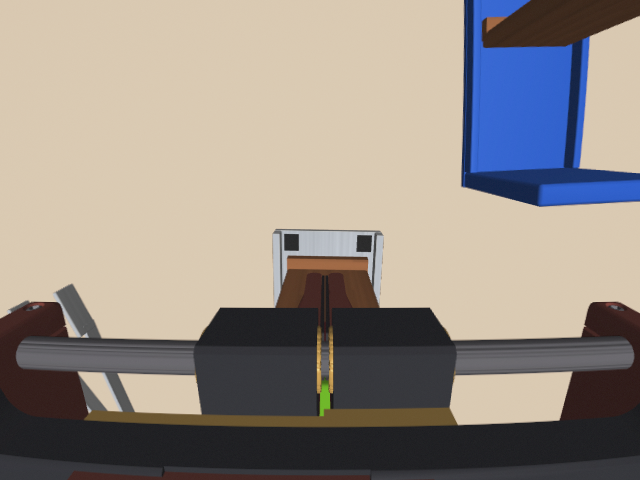

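Request:
move_arm:
  motion:
    - [[0,0.04,0],[0,0,0]]
    - [[0,0.09,0],[0,0,0]]
    - [[0,0.15,0],[0,0,0]]
    - [[0,0.2,0],[0,0,0]]
    - [[0,0.24,0],[0,0,0]]

```text
t: 17.15
ee_pos: [627.3, -71.4, 115.4]
orientation: [3.132, -0.243, 0.002]
ft_force: [-0.7, 3.1, 1.1]
width: 0.3
```

Request:
move_arm:
  motion:
    - [[0,0.02,0],[0,0,0]]
    - [[0,0.04,0],[0,0,0]]
    - [[0,0.06,0],[0,0,0]]
    - [[0,0.08,0],[0,0,0]]
    - [[0,0.1,0],[0,0,0]]

```text
t: 17.77
ee_pos: [624.9, -85.5, 114.8]
orientation: [-3.132, 0.242, -0.001]
ft_force: [1.0, 4.8, 4.6]
width: 0.4
```

Run:
```python
from h import *
plan(*rk(0,28),114,-9)
im=wcam(snap('wrist','w12.png'))
S=snap('side','s12.png')
a=cv2.resize(S['pixels'][200:310,355:470,::-1],None,fx=5,fy=5);cv2.imwrite('pics/s12c.png',a)
```

```text
t 17.77 p [624.9 -85.5 114.8] rack [ 0.6 42.3] F [1.  4.8 4.6] w 0.4
shift [-0.004  0.095  0.006] turn [-0.    -0.     0.002]
```

View pics/s12c.png

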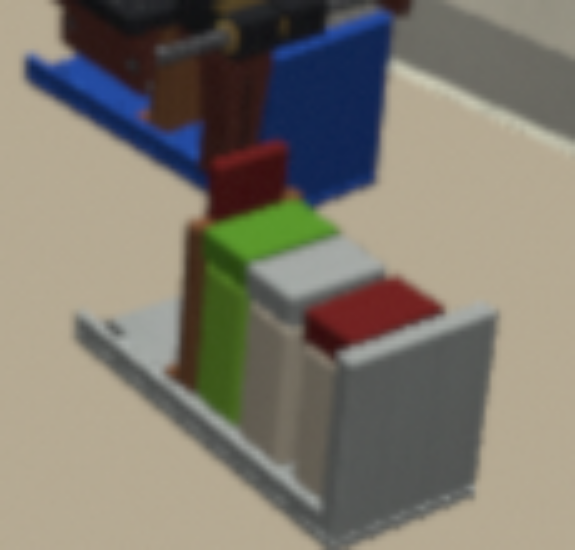

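Request:
move_arm:
  motion:
    - [[0,0.01,0],[0,0,0]]
    - [[0,0.02,0],[0,0,0]]
    - [[0,0.03,0],[0,0,0]]
    - [[0,0.04,0],[0,0,0]]
    - [[0,0.05,0],[0,0,0]]

```text
t: 18.5
ee_pos: [623.6, -92.7, 114.7]
orientation: [-3.132, 0.243, 0.0]
ft_force: [0.8, 6.1, 4.8]
width: 0.3
```

Request:
move_arm:
  motion:
    - [[0,0.01,0],[0,0,0]]
    - [[0,0.02,0],[0,0,0]]
    - [[0,0.025,0],[0,0,0]]
    - [[0,0.03,0],[0,0,0]]
    - [[0,0.03,0],[0,0,0]]

```text
t: 19.12
ee_pos: [622.9, -96.8, 114.7]
orientation: [-3.131, 0.243, 0.0]
ft_force: [1.1, 7.1, 4.1]
width: 0.7
```

Run:
```python
from h import *
plan(*rk(0,28),114,-9)
im=wcam(snap('wrist','w13.png'))
S=snap('side','s13.png')
a=cv2.resize(S['pixels'][200:310,355:470,::-1],None,fx=5,fy=5);cv2.imwrite('pics/s13c.png',a)
```

```text
t 19.12 p [622.9 -96.8 114.7] rack [ 0.3 30.9] F [1.1 7.1 4.1] w 0.7
shift [-0.002  0.019  0.005] turn [-0.001  0.     0.002]
```

View pics/s13c.png

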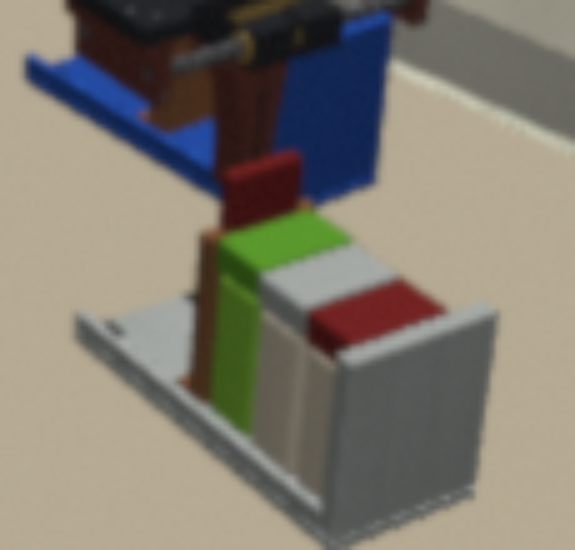

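Request:
move_arm:
  motion:
    - [[0,0.005,0],[0,0,0]]
    - [[0,0.01,0],[0,0,0]]
    - [[0,0.015,0],[0,0,0]]
    - [[0,0.015,0],[0,0,0]]
    - [[0,0.015,0],[0,0,0]]

```text
t: 19.85
ee_pos: [622.8, -96.9, 114.7]
orientation: [-3.128, 0.243, -0.0]
ft_force: [1.8, 17.3, 4.0]
width: -0.3
```

Request:
move_arm:
  motion:
    - [[0,0.003,0],[0,0,0]]
    - [[0,0.006,0],[0,0,0]]
    - [[0,0.008,0],[0,0,0]]
    - [[0,0.008,0],[0,0,0]]
    - [[0,0.008,0],[0,0,0]]

```text
t: 20.48
ee_pos: [622.8, -97.0, 114.8]
orientation: [-3.127, 0.243, -0.0]
ft_force: [2.4, 22.5, 5.3]
width: 0.1
```

Request:
move_arm:
  motion:
    - [[0,-0.02,0],[0,0,0]]
    - [[0,-0.06,0],[0,0,0]]
    - [[0,-0.12,-0.05],[0,0,0]]
    - [[0,-0.2,-0.3],[0,0,0]]
    - [[0,-0.3,-0.6],[0,0,0]]

```text
t: 21.1
ee_pos: [628.5, -56.4, 205.0]
orientation: [3.132, -0.244, -0.004]
ft_force: [0.5, 0.1, 0.2]
width: 0.3
```

Run:
```python
from h import *
plan(*rk(0,28),114,-9)
im=wcam(snap('wrist','w14.png'))
S=snap('side','s14.png')
a=cv2.resize(S['pixels'][200:310,355:470,::-1],None,fx=5,fy=5);cv2.imwrite('pics/s14c.png',a)
```

```text
t 21.1 p [628.5 -56.4 205. ] rack [-0.5 71.6] F [0.5 0.1 0.2] w 0.3
shift [0.004 0.291 0.607] turn [0.001 0.002 0.002]
```

View pics/s14c.png

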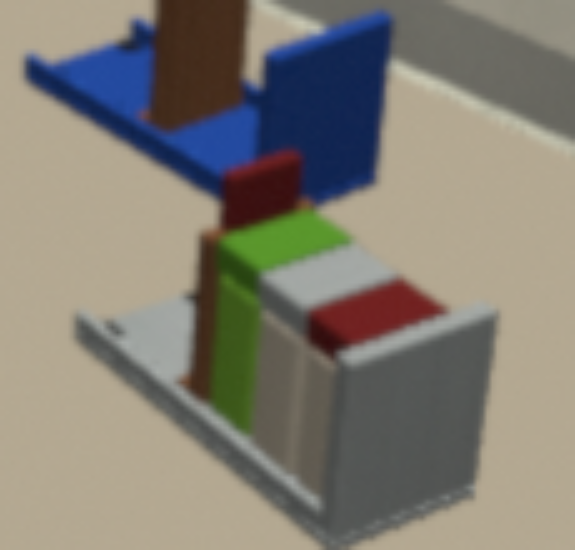

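View pics/w14.png

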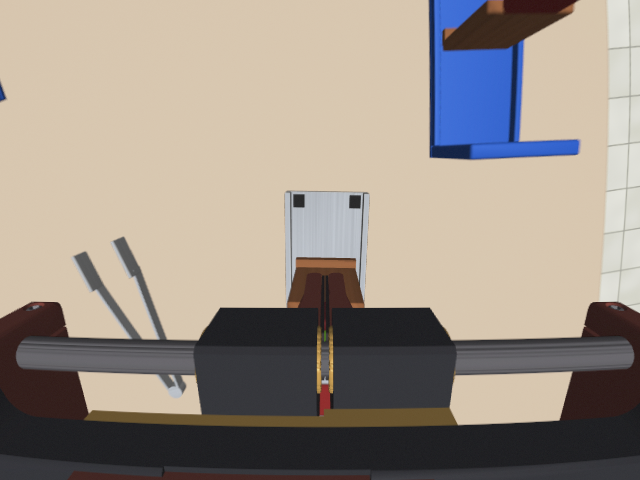

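Request:
move_arm:
  motion:
    - [[0,-0.1,-0.2],[0,0,0]]
    - [[0,-0.3,-0.3],[0,0,0]]
    - [[0,-0.55,-0.3],[0,0,0]]
    - [[0,-0.8,-0.3],[0,0,0]]
    - [[0,-1,-0.3],[0,0,0]]

```text
t: 21.82
ee_pos: [652.0, 92.7, 249.0]
orientation: [3.132, -0.242, -0.001]
ft_force: [0.5, 0.3, 0.6]
width: 0.5
```

Run:
```python
from h import *
T=snap('top','t15.png')
a=cv2.resize(T['pixels'][150:240,335:450,::-1],None,fx=6.9,fy=6.6,interpolation=cv2.INTER_CUBIC);cv2.imwrite('pics/t15c.png',a)
print([torack(d['location']) for d in ctrl.pinpoint('top','stop_tab')])
```

```text
[array([-398.43176321, -262.5610216 ]), array([ 2.97902172, 10.59648195])]
```

View pics/t15c.png

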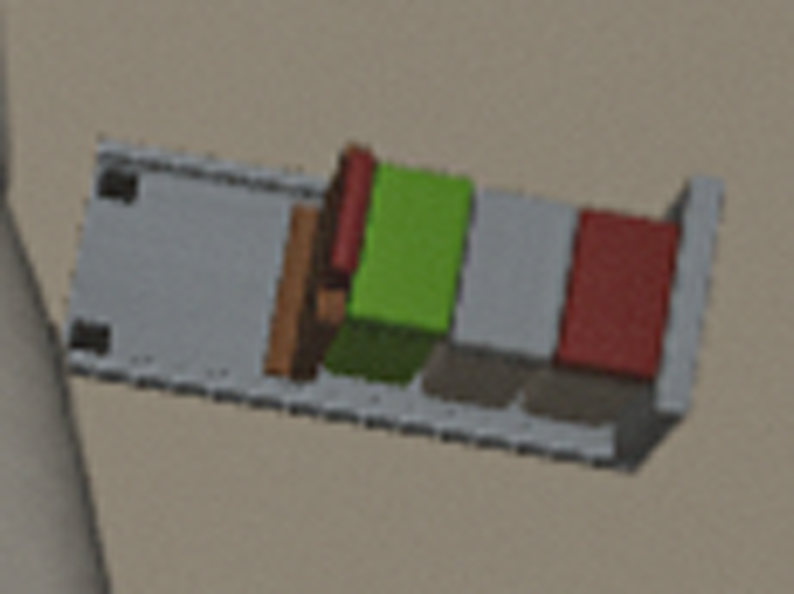

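View pics/t15.png

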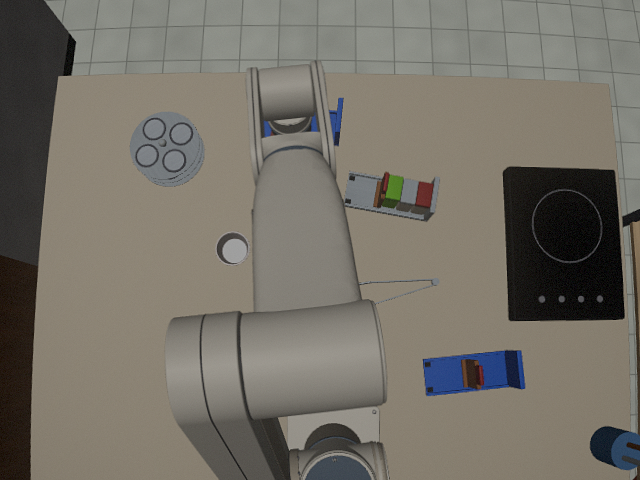

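Run:
```python
from h import *
print(ctrl.close_job(), ctrl.get_obs()['t'])
```

```text
the job is handed in; nothing more can be done
the job is handed in; nothing more can be done
```

I pushed the stop back to about 59 mm beyond the rack origin and stood the lime-green box upright beside the cream boxes, broad side to theirs. I then pushed the stop up until it would go no further: the force rose from 7 N to 22 N with no more movement. The job is handed in; the last clock reading, one camera picture before hand-in, was 21.8 s of the 64 s allowed.

**Last checks:** The final top and side pictures show all three boxes upright with no visible gaps to each other, the end wall or the stop. The gripper was clear of everything. The ramekin and idli stand are where they were. The arm hides part of the tongs in the last top picture, but nothing moved near them and the visible end has not shifted. The blue racks were not touched.

**Disagreement:** In the final check, the tab detector put the tab centre at about 10.6 mm along the rack, where I expected 13 mm. That is within the detector's roughly 4 mm accuracy.

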